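# Scoop the new potatoes into the saucepan

### The job

Use the scoop to lift all three washed potatoes out of the oven dish and tip them into the saucepan, without touching a potato with the gripper itself. Leave the dish and the saucepan standing where they are and the other crockery undisturbed, then lay the scoop back down flat on the bare drainer and let go of it.

Things in the scene. Friction and masses are not known exactly. Their poses are not given: they have to be found in the camera images.
- drainer: Fixed cream ceramic draining slab, 560 x 1060 mm, its flat top 12 mm above the counter, with a rim 10 mm above that. Origin at the centre of its underside; z up. Everything below stands on its top.
- dish: White stoneware dish, 1.6 kg, loose: slides at about 8 N. Origin under the centre of its base, x along its length, z up; +x roughly to the robot's left. Flat floor 180 (x) by 112 mm (y), 6 mm above the origin; upright side walls; both end walls slope outwards 30 degrees from upright, from x = +-90 mm at the floor to +-115 mm at the rim, 50 mm above the origin. Walls 6 mm thick.
- pan: Stainless saucepan, open, mouth up: rim radius 85 mm, 85 mm tall, about 0.9 kg, loose. Origin under the centre of its base, z up; its small handles reach no farther than 130 mm from its axis.
- scoop: Steel scoop, 0.16 kg, 200 mm long, lying flat, mouth to the robot's left. Origin under the centre of its flat floor, x to the open mouth, z up. Floor 115 (x) by 100 mm (y), 2 mm thick; side walls 42 mm high, stepping down to 27 mm at x = 8 and 12 mm at x = 33 mm; back wall 42 mm high at x = -56 mm. A straight handle leaves the back wall, see scoop_grip.
- scoop_grip (a point): Grip point on the scoop's handle, at x = -109, z = 67 mm in the scoop's frame; axes as the scoop. The handle is a bar 20 mm wide (y), 24 mm deep, 100 mm long; its centre line leaves the back wall at z = 30 mm and rises backwards at 35 degrees to x = -138, z = 87 mm. Pinch it across its width, the gripper tilted as you like in the scoop's x-z plane.
- scoop_lip (a point): Middle of the scoop's front lip, on its underside, at x = +57.5 mm in the scoop's frame; axes as the scoop.
- potato1: Washed new potato, rigid, smooth, slippery, egg-shaped, 45 mm long (own x) and 38 mm thick, about 40 g; it rolls. Origin at its centre. It lies in the dish, in the middle or towards the +x end.
- potato2: Washed new potato, rigid, smooth, slippery, egg-shaped, 45 mm long (own x) and 38 mm thick, about 40 g; it rolls. Origin at its centre. It lies in the dish, in the middle or towards the +x end.
- potato3: Washed new potato, rigid, smooth, slippery, egg-shaped, 45 mm long (own x) and 38 mm thick, about 40 g; it rolls. Origin at its centre. It lies in the dish, in the middle or towards the +x end.
- jug: Yellow plastic jug standing upside down, 100 mm wide, 120 mm tall, with a side handle reaching 80 mm from its axis; a bystander. Origin on its axis at the level of the surface it stands on.
- tumbler: Glass pint tumbler, standing upside down, 88 mm wide, 150 mm tall; a bystander. Origin on its axis at the level it stands on.
- eggcup: Steel egg cup, 50 mm wide, 64 mm tall; a bystander. Origin under its base.
- plate: White side plate lying flat, 170 mm wide, 16 mm tall; a bystander. Origin under its centre.
There are look-alikes about, which are no part of the job. What is shaped like the potato1 but red is not meant.

How it is judged:
By the outcome, as a careful person would: the job done as asked, in the order asked, and still so for the second after the job is handed in, with the robot touching nothing.
It also fails if it takes over 64 s, if anything falls off the work surface, if the arm or the gripper's body presses on something with over 40 N, if the wrist force passes 120 N, or if a joint passes its speed limit or range.

### The arm

A 6-joint arm with a two-finger parallel gripper is mounted at the origin on the work surface. World frame = base frame: x ahead of the robot, y to its left, z up, the work surface at z = 0. Lengths are in m, angles in rad, forces in N, time in s.
With the tool pointing down it reaches from about 0.35 to 0.775 m from the base axis. Payload 5.5 kg.
Tool frame: the origin (TCP) lies on the centre line of the jaws, within the pads' length; the fingertips stand 11 mm ahead of it and the grasp point (between the pads) lies 8 mm behind it; z points along the fingers, y is the line along which they close (so a half turn about z gives the same grasp; the last joint's range is limited). The gripper opens to 85 mm and grips with 20 to 120 N. Pads are 22 mm wide; open, the fingers measure 114 mm over their backs; the gripper's body (76 mm by 85 mm) begins 54 mm behind the grasp point. The pads swing forward as they close: fully open they stand 13 mm farther back than shut.
Start: joints at [0.968, 0.313, 0.046, 1.304, 0, 1.431], TCP at [0.257, 0.515, 0.242] pointing down, gripper open.
Joint ranges: [-2.76, 2.76], [-0.86, 1.69], [-1.03, 1.26], [-2.2, 2.34], [-1.47, 1.5], [-3.14, 3.14]. Speed limits (rad/s): [2.57, 2.57, 3.14, 3.14, 3.14, 3.14].

### API

Orientations are given as a unit quaternion [w, x, y, z].
In Python, from workcell import env, viewer, order, models gives the robot as it stands.
- The arm moves only by the tool drive_tool, never from a script. Its argument "series" is a list that holds one entry, the list of rows, each a list of 6 numbers: the shift along the tool's x, y, z each as a share of 120 mm, from -1 to 1, then the turn, a rotation vector about the tool's x, y, z each as a share of 180 degrees, from -1 to 1. A call has 1 to 20 rows; each row shifts and turns the commanded pose from where the row before left it, along the tool's axes as they then stand; what a row does not reach is not made up. A row lasts 1/8 s, in which the tool goes at most 62.5 mm and 10.7 degrees, less where a joint would pass 70% of its speed; a pose out of reach is approached as far as the arm can. A call with a number of a shift or a turn outside -1 to 1 is refused whole. A call with a gripper value outside its range is refused whole. "jaw" is the opening, from -1 (shut) to 1 (fully open), set as the call begins (left out, the last holds). The fingers move at their own pace and stop on an object; "grip_force" is the grip in N (left out, the last holds). Time passes only in rows, so rows that do not move let the fingers close. It gives the time, the measured TCP pose, the force, the opening and the grip force at its end, in the units of the state.
- env.get_state(): the state, without advancing time (a new reading comes with each control period).
- viewer.read_camera(name): name is "scene" or "top"; returns the picture (420x560x3 uint8, red, green, blue); there is no depth.
- viewer.camera_info(name): a dict with "intrinsics" (3x3 intrinsics, pixels), "D" ([k1, k2, p1, p2, k3] as OpenCV has them; the pictures are not rectified), "R" (3x3) and "t" (3): a world point X has camera coordinates R X + t. Camera axes: x right, y down, z forward; pixel columns grow to the right and rows downward; lengths in m; the calibration is good to about 2 mm. A picture is of the moment at which its call begins. camera_info takes no time and is no camera call.
- order.hand_in(): hands the job in; it is judged then, once.
Trained networks look in the newest picture that a camera, given by its name, has taken for a name from the list of things; names that differ only in an ending like _2 or _b are one class to them, and where a whole thing is asked for, a point or a joint stands for the part that bears it (a point fixed in the world has none). Each returns a list of dicts, best first, with "score" (0 to 1); they miss things now and then, are a little off and sometimes report something else, mostly with a low value. They report only what shows in the picture. A call takes as long as a camera call. They do not tell look-alikes from the thing itself.
- models.silhouettes(label, camera): "region" (420x560 bool, what is visible of it) and "location" ([column, row] in pixels, amid what is visible of it).
The state is a dict: "clock": time; "joint_pos": joint angles; "qvel": joint speeds; "tau": joint torques, N m; "tcp_pos": TCP position; "orientation": TCP orientation; "wrist_force": force on the tool from outside, world axes, zero at the start; "ft_torque": the same for the moment, N m; "finger_gap": finger opening in m; "grip_force": force on a finger pad.
Only numpy, scipy, OpenCV 4.12 (cv2) and the standard library are available. Lean on these libraries where they do the work, as an engineer would, in place of code of your own. Each camera call takes 0.05 s, during which the arm holds its last target. There are 200 camera calls.

## Working session

There is one attempt and no reset: what is moved stays moved. The work goes in short steps, Python scripts to look and compute and a tool call to move; the robot and the scene stay as the last step left them, time stands still between calls to the robot, and variables do not carry over. Pictures are saved under pics/ and viewed, at most 10 in all, crops included, and the job is handed in when it is done.

Besides the shell and the picture viewer there is one more tool, called after "Emit:" as a command line: name --argument value ..., lists and objects as JSON in quotes. drive_tool: Moves the arm, as the interface text tells. Its arguments: {"type":"object","properties":{"series":{"type":"array"},"jaw":{"type":"number"},"grip_force":{"type":"number"}},"required":["series"]}

```bash
ls; mkdir -p pics
cat > h.py <<'E'
import numpy as np,cv2
from workcell import env,viewer,order,models
def cam(n):
    c=viewer.camera_info(n);return [np.array(c[k],float) for k in("intrinsics","D","R","t")]
def ray(n,px,z):
    K,D,R,t=cam(n);u=cv2.undistortPoints(np.array([[px]],float),K,D)[0,0]
    d=R.T@np.array([u[0],u[1],1]);o=-R.T@t
    return o+d*(z-o[2])/d[2]
def proj(n,P):
    K,D,R,t=cam(n);return cv2.projectPoints(np.array(P,float).reshape(-1,3),cv2.Rodrigues(R)[0],t,K,D)[0][:,0]
def snap(n,f):
    im=viewer.read_camera(n);cv2.imwrite(f,im[:,:,::-1]);return im
E
python3 - <<'E'
from h import *
a=snap("top","pics/top0.png");b=snap("scene","pics/sc0.png")
s=env.get_state();print(s)
for n in("top","scene"):
    K,D,R,t=cam(n);print(n,-R.T@t,R[2],K[0,0])
    for l in("dish","pan","scoop","potato1","jug","tumbler","eggcup","plate","drainer"):
        for r in models.silhouettes(l,n):
            m=r["region"];ys,xs=np.nonzero(m)
            print(l,round(r["score"],2),np.round(r["location"]),m.sum(),xs.min(),xs.max(),ys.min(),ys.max(),ray(n,r["location"],.012).round(3))
E
```

```text
pics
{'clock': 0.1, 'joint_pos': array([9.68410960e-01, 3.13944753e-01, 4.51046588e-02, 1.30361323e+00,
       1.40073636e-05, 1.43120200e+00]), 'qvel': array([ 0.0005297 , -0.00186254,  0.00240673,  0.00053834,  0.00047401,
        0.00032989]), 'tau': array([ 2.28619465e-03, -4.81724095e+01,  2.99244797e+01,  1.26858708e-02,
       -1.37991365e-04, -1.16653405e-05]), 'tcp_pos': array([0.25645957, 0.51415163, 0.2414919 ]), 'orientation': array([-3.06889123e-04,  2.29336000e-01,  9.73346964e-01, -7.69594813e-04]), 'wrist_force': array([-0.67462084, -0.37613319,  0.35507941]), 'ft_torque': array([-0.04731606, -0.0178362 , -0.025927  ]), 'grip_force': 0.0, 'finger_gap': 0.08572033765478823}
top [ 0.43364226 -0.03482739  1.10556031] [ 0.11451116  0.02623589 -0.99307546] 431.1203153775202
dish 0.83 [192. 170.] 4218 160 229 124 226 [0.67  0.235 0.012]
pan 0.81 [361. 179.] 4448 311 408 143 216 [ 0.636 -0.202  0.012]
scoop 0.63 [250. 244.] 2398 231 280 187 274 [0.476 0.084 0.012]
potato1 0.8 [186. 203.] 207 183 197 192 209 [0.585 0.248 0.012]
potato1 0.75 [212. 196.] 239 203 219 186 203 [0.
[... 905 characters left out ...]
[314. 226.] 1748 282 346 202 248 [0.483 0.061 0.012]
potato1 0.76 [305. 280.] 211 295 311 272 286 [0.593 0.179 0.012]
potato1 0.7 [435. 274.] 212 427 442 263 278 [0.297 0.343 0.012]
potato1 0.62 [288. 298.] 253 279 294 289 308 [0.657 0.195 0.012]
potato1 0.57 [405. 228.] 194 398 412 220 235 [0.275 0.201 0.012]
potato1 0.49 [320. 290.] 201 313 327 286 302 [0.577 0.22  0.012]
jug 0.78 [395. 285.] 2050 369 424 259 311 [0.407 0.311 0.012]
jug 0.55 [293. 306.] 4560 244 346 253 358 [0.655 0.217 0.012]
tumbler 0.62 [236. 100.] 1261 224 252 74 127 [ 0.437 -0.462  0.012]
eggcup 0.91 [256. 138.] 356 251 266 125 152 [ 0.461 -0.29   0.012]
drainer 0.86 [270. 278.] 56209 90 473 77 419 [0.665 0.124 0.012]
```

Run:
```python
import cv2
a=cv2.imread("pics/top0.png")[60:340,110:480];cv2.imwrite("pics/t0c.png",cv2.resize(a,(780,590),interpolation=cv2.INTER_CUBIC))
b=cv2.imread("pics/sc0.png")[180:370,210:460];cv2.imwrite("pics/s0c.png",cv2.resize(b,(780,593),interpolation=cv2.INTER_CUBIC))
```

```text
(no output)
```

View pics/t0c.png

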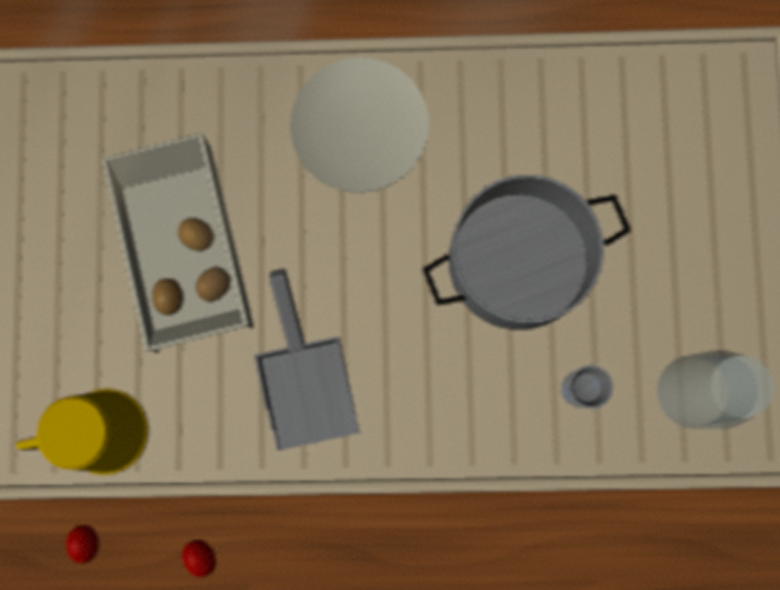

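View pics/s0c.png

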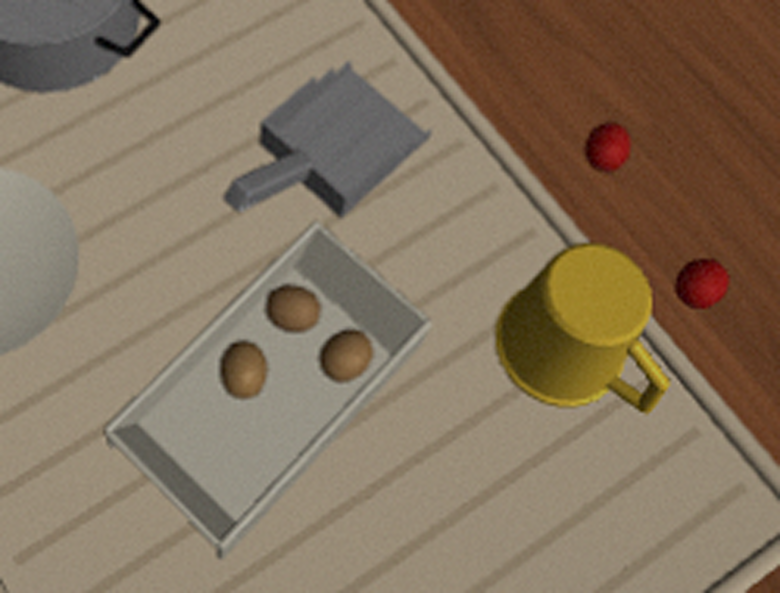

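The top view shows three brown potatoes in the dish (around crop 165–215, 235–295). The scoop's mouth faces the robot and its handle points away. The red look-alikes lie off the slab. Next I'll fit the poses.

```bash
cat > fit.py <<'E'
from h import *
from scipy.optimize import minimize
def box(x0,x1,y,z0,z1):return np.array([[x,s*y,z] for x in(x0,x1) for s in(-1,1) for z in(z0,z1)])
a=np.linspace(0,6.28,40)
cyl=np.array([[.085*np.cos(t),.085*np.sin(t),z] for t in a for z in(0,.085)])
u=np.array([-.819,.574]);n=np.array([.574,.819])*.012
h=np.array([[p[0],s*.01,p[1]] for c in([-.056,.03],[-.138,.087]) for k in(-1,1) for s in(-1,1) for p in[np.array(c)+k*n]])
bowl=[box(-.0575,.008,.05,0,.042),box(-.0575,.033,.05,0,.027),box(-.0575,.0575,.05,0,.012)]
bowl=[np.vstack([box(-.0575,.008,.05,0,.042)]),box(0,.033,.05,0,.027),box(0,.0575,.05,0,.012)]
M=dict(dish=[np.vstack([box(-.0969,.0969,.062,0,.006),box(-.1219,.1219,.062,.05,.05)])],pan=[cyl],scoop=bowl+[h])
def render(parts,n,x,y,th,z=.012):
    R=np.array([[np.cos(th),-np.sin(th),0],[np.sin(th),np.cos(th),0],[0,0,1]])
    im=np.zeros((420,560),np.uint8)
    for P in parts:
        q=proj(n,P@R.T+[x,y,z]);cv2.fillConvexPoly(im,cv2.convexHull(np.round(q*16).astype(np.int32)),1,shift=4)
    return im>0
def fit(l,x0,cams=("top","scene")):
    ms={n:max((r for r in models.silhouettes(l,n)),key=lambda r:(r["region"]&render(M[l],n,*x0)).sum())["region"] for n in cams}
    def f(p):
        c=0
        for n,m in ms.items():
            r=render(M[l],n,*p);c+=1-(r&m).sum()/(r|m).sum()
        return c
    b=None
    for d in(.0,.15,-.15):
        p=np.array(x0)+[0,0,d];r=minimize(f,p,method="Nelder-Mead",options=dict(initial_simplex=[p,p+[.02,0,0],p+[0,.02,0],p+[0,0,.1]],xatol=2e-4,fatol=1e-4))
        if b is None or r.fun<b.fun:b=r
    return b.x,b.fun
E
python3 - <<'E'
from fit import *
viewer.read_camera("top");viewer.read_camera("scene")
im=cv2.imread("pics/top0.png");im2=cv2.imread("pics/sc0.png")
for l,x0 in(("dish",(.655,.225,3.3)),("scoop",(.45,.06,3.3)),("pan",(.63,-.2,0))):
    for cs in(("top","scene"),("top",),("scene",)):
        p,c=fit(l,x0,cs);print(l,cs,p.round(4),round(c,3))
        if len(cs)==2:
            for n,i in(("top",im),("scene",im2)):
                k=cv2.findContours(render(M[l],n,*p).astype(np.uint8),0,1)[0];cv2.drawContours(i,k,-1,(0,255,0),1)
for n in("top","scene"):
    for r in models.silhouettes("potato1",n):print(n,ray(n,r["location"],.037).round(3))
print(proj("top",env.get_state()["tcp_pos"]),proj("scene",env.get_state()["tcp_pos"]))
o=np.hstack([cv2.resize(im[100:300,130:430],(400,267),interpolation=2),cv2.resize(im2[120:370,170:370],(400,500),interpolation=2)[:267]])
cv2.imwrite("pics/fit.png",np.vstack([np.hstack([cv2.resize(im[80:300,60:430],(400,238))]*1+[np.zeros((238,400,3),np.uint8)]),o]))
cv2.imwrite("pics/fit2.png",cv2.resize(im,(780,585),interpolation=2))
E
```

```text
dish ('top', 'scene') [0.6506 0.2197 3.3756] 0.349
dish ('top',) [0.6493 0.2193 3.3844] 0.188
dish ('scene',) [0.6536 0.2205 3.3771] 0.158
scoop ('top', 'scene') [0.4676 0.0667 3.3521] 0.188
scoop ('top',) [0.4685 0.068  3.3237] 0.068
scoop ('scene',) [0.4683 0.066  3.3643] 0.112Traceback (most recent call last):
  File "<stdin>", line 6, in <module>
  File "fit.py", line 18, in fit
    ms={n:max((r for r in models.silhouettes(l,n)),key=lambda r:(r["region"]&render(M[l],n,*x0)).sum())["region"] for n in cams}
          ~~~^^^^^^^^^^^^^^^^^^^^^^^^^^^^^^^^^^^^^^^^^^^^^^^^^^^^^^^^^^^^^^^^^^^^^^^^^^^^^^^^^^^^^^^^^^
ValueError: max() iterable argument is empty
```

```bash
python3 - <<'E'
s=open("fit.py").read()
s=s.replace('    def f(p):','''    if l!="scoop":
        for n,m in ms.items():
            m=cv2.morphologyEx(m.astype(np.uint8),cv2.MORPH_OPEN,np.ones((9,9)));q=cv2.findNonZero(m);ms[n]=cv2.fillConvexPoly(np.zeros((420,560),np.uint8),cv2.convexHull(q),1)>0
    def f(p):''',1)
open("fit.py","w").write(s)
E
python3 - <<'E'
from fit import *
viewer.read_camera("top");viewer.read_camera("scene")
im=cv2.imread("pics/top0.png");im2=cv2.imread("pics/sc0.png")
for l,x0 in(("dish",(.655,.225,3.3)),("scoop",(.468,.067,3.35)),("pan",(.63,-.2,0))):
    for cs in(("top","scene"),("top",),("scene",)):
        try:p,c=fit(l,x0,cs)
        except ValueError:print(l,cs,"none");continue
        print(l,cs,p.round(4),round(c,3))
        if len(cs)==2 or (l=="pan" and cs==("top",)):
            for n,i in(("top",im),("scene",im2)):
                k=cv2.findContours(render(M[l],n,*p).astype(np.uint8),0,1)[0];cv2.drawContours(i,k,-1,(0,255,0),1)
for n in("top","scene"):
    for r in models.silhouettes("potato1",n):print(n,ray(n,r["location"],.037).round(3))
print(proj("top",env.get_state()["tcp_pos"]),proj("scene",env.get_state()["tcp_pos"]))
A=cv2.resize(im[110:290,150:420],(780,520),interpolation=2)
B=cv2.resize(im2[130:370,160:370],(525,600),interpolation=2)
cv2.imwrite("pics/fitA.png",A);cv2.imwrite("pics/fitB.png",B)
E
```

```text
dish ('top', 'scene') [0.6497 0.2195 3.3655] 0.079
dish ('top',) [0.649  0.22   3.3597] 0.034
dish ('scene',) [0.6498 0.2198 3.3782] 0.04
scoop ('top', 'scene') [0.4687 0.0669 3.3385] 0.188
scoop ('top',) [0.4681 0.0679 3.3455] 0.059
scoop ('scene',) [0.4699 0.067  3.3706] 0.12
pan ('top', 'scene') [ 0.6256 -0.1892  0.0124] 0.083
pan ('top',) [ 0.6243 -0.1871 -0.0149] 0.038
pan ('scene',) [ 0.6263 -0.1897 -0.1296] 0.036
top [0.599 0.176 0.037]
top [0.3   0.332 0.037]
top [0.586 0.245 0.037]
top [0.662 0.203 0.037]
top [ 0.471 -0.407  0.037]
top [0.28  0.19  0.037]
scene [0.306 0.339 0.037]
scene [0.598 0.183 0.037]
scene [0.669 0.199 0.037]
scene [0.292 0.207 0.037]
scene [0.588 0.23  0.037]
[[ 20.77201432 354.98243984]] [[553.65261656 292.07824294]]
```

View pics/fitA.png

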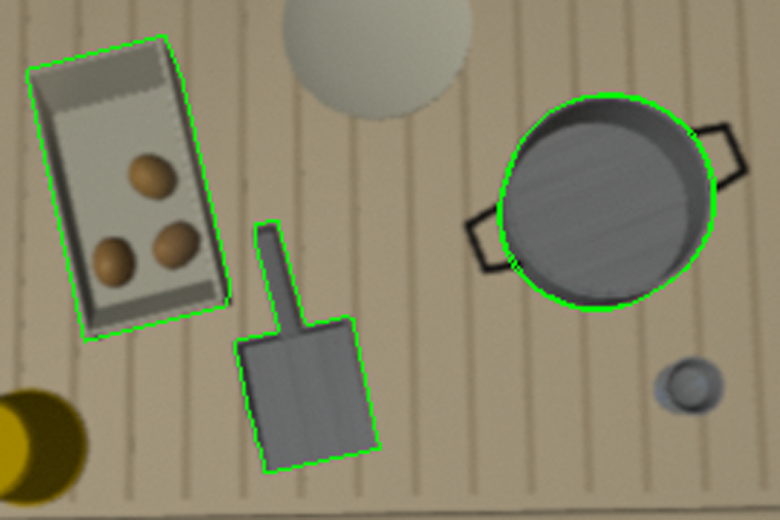

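View pics/fitB.png

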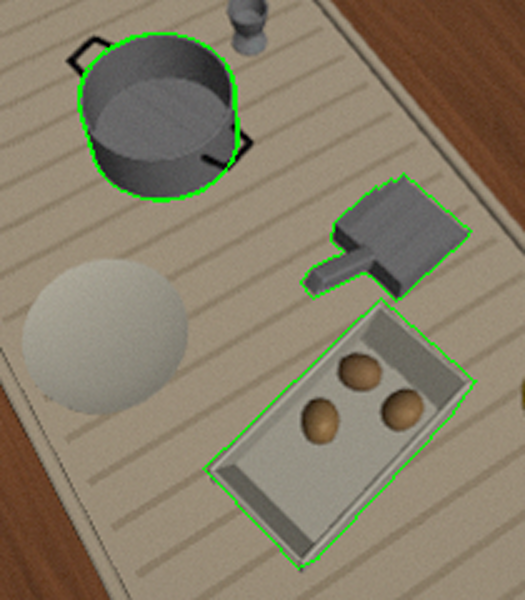

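```bash
cat > plan.py <<'E'
from h import *
import json,os,sys
from scipy.spatial.transform import Rotation as Ro, Slerp
T=np.radians(35)
RS=np.array([[np.cos(T),0,-np.sin(T)],[0,-1,0],[-np.sin(T),0,-np.cos(T)]])  # columns: tool x,y,z in scoop frame
G=np.array([-.109,0,.067])+.008*RS[:,2]   # TCP in scoop frame
def scoopR(yaw,pitch):return Ro.from_euler("ZY",[yaw,pitch]).as_matrix()  # pitch>0: mouth down
def tcp(lip,yaw,pitch_deg,ref=(.0575,0,0)):
    R=scoopR(yaw,np.radians(pitch_deg));return np.array(lip)+R@(G-np.array(ref)),R@RS
D=np.array([.6497,.2195]);DY=3.366
def dish(x,z,pitch,y=0):  # lip at dish x, z above dish floor
    c,s=np.cos(DY),np.sin(DY);return tcp([D[0]+c*x-s*y,D[1]+s*x+c*y,.018+z],DY,pitch)
def cur(use_cmd=True):
    s=env.get_state();p=np.array(s["tcp_pos"]);R=Ro.from_quat(np.roll(s["orientation"],-1)).as_matrix()
    if use_cmd and os.path.exists("cmd.json"):
        c=json.load(open("cmd.json"));cp,cR=np.array(c["p"]),np.array(c["R"])
        print("meas-cmd mm",((p-cp)*1e3).round(1),"deg",np.degrees(Ro.from_matrix(cR.T@R).as_rotvec()).round(2),"t",round(s["clock"],2),"F",s["wrist_force"].round(1),"gap",round(s["finger_gap"],4),"grip",round(s["grip_force"]))
        return cp,cR
    return p,R
def plan(wps,use_cmd=True):
    """wps: list of (p,R,max_mm,max_deg)"""
    p,R=cur(use_cmd);rows=[]
    for q,Q,mm,dg in wps:
        w=Ro.from_matrix(R.T@Q).as_rotvec();n=int(max(1,np.ceil(np.linalg.norm(q-p)*1e3/mm),np.ceil(np.degrees(np.linalg.norm(w))/dg)))
        sl=Slerp([0,1],Ro.from_matrix([R,Q]));p0=p.copy()
        for i in range(1,n+1):
            tp=p0+(q-p0)*i/n;tR=sl(i/n).as_matrix()
            d=np.round(R.T@(tp-p)/.12,3);w=np.round(Ro.from_matrix(R.T@tR).as_rotvec()/np.pi,3)
            rows.append([*d,*w]);p=p+R@d*.12;R=R@Ro.from_rotvec(w*np.pi).as_matrix()
    json.dump(dict(p=p.tolist(),R=R.tolist()),open("cmd.json","w"))
    for k in range(0,len(rows),20):print(json.dumps([[float(v)+0 for v in r] for r in rows[k:k+20]]).replace(" ",""))
    print(len(rows),p.round(4))
E
python3 - <<'E'
from plan import *
S=(.4687,.067,.012);Y=3.345
p,R=tcp(S,Y,0,(0,0,0))
up=p-R[:,2]*.10
plan([(np.array([.5,.12,.24]),R,50,9),(up,R,40,9),(p,R,25,9)],False);print(p)
E
```

```text
[[-0.328,-0.204,0.002,-0.006,-0.019,-0.021],[-0.314,-0.225,0.017,-0.007,-0.018,-0.02],[-0.297,-0.245,0.029,-0.006,-0.019,-0.021],[-0.279,-0.264,0.042,-0.007,-0.019,-0.02],[-0.258,-0.282,0.051,-0.006,-0.019,-0.021],[-0.236,-0.3,0.061,-0.007,-0.018,-0.02],[-0.213,-0.315,0.067,-0.006,-0.019,-0.021],[-0.187,-0.33,0.072,-0.007,-0.019,-0.02],[-0.162,-0.343,0.076,-0.006,-0.018,-0.021],[-0.135,-0.353,0.078,-0.007,-0.019,-0.02],[0.102,-0.127,0.218,0.0,0.0,0.0],[0.103,-0.127,0.219,0.0,0.0,0.0],[0.102,-0.127,0.218,0.0,0.0,0.0],[0.0,0.0,0.167,0.0,0.0,0.0],[0.0,0.0,0.166,0.0,0.0,0.0],[0.0,-0.001,0.167,0.0,0.0,0.0],[0.0,0.0,0.167,0.0,0.0,0.0],[0.0,0.0,0.166,0.0,0.0,0.0]]
18 [0.5799 0.09   0.0725]
[0.57994686 0.08994576 0.07244678]
```

Emit:
drive_tool --series '[[[-0.328,-0.204,0.002,-0.006,-0.019,-0.021],[-0.314,-0.225,0.017,-0.007,-0.018,-0.02],[-0.297,-0.245,0.029,-0.006,-0.019,-0.021],[-0.279,-0.264,0.042,-0.007,-0.019,-0.02],[-0.258,-0.282,0.051,-0.006,-0.019,-0.021],[-0.236,-0.3,0.061,-0.007,-0.018,-0.02],[-0.213,-0.315,0.067,-0.006,-0.019,-0.021],[-0.187,-0.33,0.072,-0.007,-0.019,-0.02],[-0.162,-0.343,0.076,-0.006,-0.018,-0.021],[-0.135,-0.353,0.078,-0.007,-0.019,-0.02],[0.102,-0.127,0.218,0,0,0],[0.103,-0.127,0.219,0,0,0],[0.102,-0.127,0.218,0,0,0]]]' --jaw 0.1

```text
clock: 3.98
tcp_pos: [0.5239, 0.0775, 0.154]
orientation: [0.299, -0.096, 0.949, 0.031]
wrist_force: [0.2, -0.5, -0.1]
finger_gap: 0.0466
grip_force: 0.0
```

Emit:
drive_tool --series '[[[0,0,0.167,0,0,0],[0,0,0.166,0,0,0],[0,-0.001,0.167,0,0,0],[0,0,0.167,0,0,0],[0,0,0.166,0,0,0],[0,0,0,0,0,0]]]'

```text
clock: 4.72
tcp_pos: [0.5794, 0.09, 0.0712]
orientation: [0.298, -0.097, 0.949, 0.031]
wrist_force: [-0.5, 1.0, 0.0]
finger_gap: 0.0466
grip_force: 0.0
```

Run:
```python
from plan import *
cur();a=snap("top","pics/t1.png");b=snap("scene","pics/s1.png")
A=cv2.resize(a[150:300,190:340,::-1],(395,395),interpolation=2);B=cv2.resize(b[170:320,230:380,::-1],(395,395),interpolation=2)
cv2.imwrite("pics/g1.png",np.hstack([A,B]))
```

```text
meas-cmd mm [-0.5  0.1 -1.3] deg [-0.03  0.14  0.02] t 4.72 F [-0.5  1.   0. ] gap 0.0466 grip 0
```

View pics/g1.png

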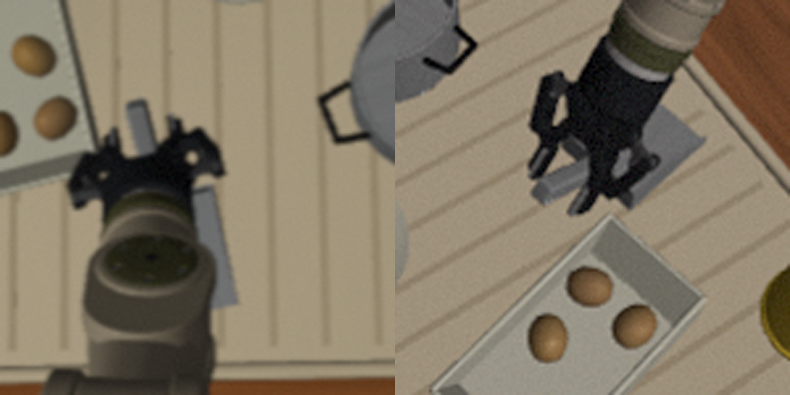

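The handle sits between the fingers, at about (140, 130) on the left and (560, 185) on the right. Closing on it now.

Emit:
drive_tool --series '[[[0,0,0,0,0,0],[0,0,0,0,0,0],[0,0,0,0,0,0],[0,0,0,0,0,0],[0,0,0,0,0,0]]]' --jaw -1 --grip_force 90

```text
clock: 5.45
tcp_pos: [0.5804, 0.09, 0.0732]
orientation: [0.3, -0.097, 0.949, 0.031]
wrist_force: [-2.6, -0.1, 6.0]
finger_gap: 0.0187
grip_force: 88.3
```

Run:
```python
from plan import *
p,R=cur()
c,s=np.cos(DY),np.sin(DY)
# lift, carry to beyond the dish's far end, pitched
S=(.4687,.067,.012);Y=3.345
a=tcp((.4687,.067,.20),Y,0,(0,0,0))
b=tcp((.60,.15,.22),DY,25)   # lip over dish
d=dish(-.058,.07,45)
import itertools
# rim clearance table (in dish x-z, z above floor)
u=np.array([-.819,.574]);n=np.array([.574,.819])
prof=[np.array(q) for q in[(.0575,0),(-.0575,0),(-.0575,.0155),(-.138-.007,.077)]]
rim=np.array([-.115,.044]);rim2=np.array([-.122,.044])
def clear(x,z,th):
    t=np.radians(th);M=np.array([[np.cos(t),np.sin(t)],[-np.sin(t),np.cos(t)]])
    P=[np.array([x,z])+M@(q-prof[0]) for q in prof]
    X=[q[0] for q in P][::-1];Z=[q[1] for q in P][::-1]
    tip=np.array([x,z])+M@(G[[0,2]]+.011*RS[[0,2],2]-prof[0])
    return [round(1e3*(np.interp(r[0],X,Z)-r[1]),1) for r in(rim,rim2)],(tip*1e3).round()
for q in[(-.058,.07,45),(-.058,.003,45),(-.03,.002,33),(0,.002,22),(.025,.002,12),(.045,.002,5),(.065,.002,0),(.086,.002,0),(.091,.01,-8),(.1,.025,-16),(.108,.045,-22)]:print(q,*clear(*q))
plan([(*a,40,8),(*b,45,8),(*d,40,8)])
```

```text
meas-cmd mm [ 0.5 -0.   0.7] deg [ 0.01 -0.08 -0.01] t 5.45 F [-2.6 -0.1  6. ] gap 0.0187 grip 88
(-0.058, 0.07, 45) [np.float64(83.0), np.float64(90.0)] [-147.  232.]
(-0.058, 0.003, 45) [np.float64(16.0), np.float64(23.0)] [-147.  165.]
(-0.03, 0.002, 33) [np.float64(13.2), np.float64(43.6)] [-151.  142.]
(0, 0.002, 22) [np.float64(37.4), np.float64(48.2)] [-145.  116.]
(0.025, 0.002, 12) [np.float64(30.1), np.float64(37.7)] [-138.   89.]
(0.045, 0.002, 5) [np.float64(22.9), np.float64(28.8)] [-127.   69.]
(0.065, 0.002, 0) [np.float64(19.2), np.float64(24.1)] [-112.   53.]
(0.086, 0.002, 0) [np.float64(33.9), np.float64(35.0)] [-91.  53.]
(0.091, 0.01, -8) [np.float64(11.4), np.float64(14.1)] [-92.  36.]
(0.1, 0.025, -16) [np.float64(-1.1), np.float64(-0.8)] [-85.  26.]
(0.108, 0.045, -22) [np.float64(-3.5), np.float64(-3.5)] [-76.  26.]
meas-cmd mm [ 0.5 -0.   0.7] deg [ 0.01 -0.08 -0.01] t 5.45 F [-2.6 -0.1  6. ] gap 0.0187 grip 88
[[-0.18,0.0,-0.257,0.0,0.0,0.0],[-0.179,0.001,-0.256,0.0,0.0,0.0],[-0.18,0.0,-0.257,0.0,0.0,0.0],[-0.18,0.001,-0.257,0.0,0.0,0.0],[-0.179,0.0,-0.256,0.0,0.0,0.0],[-0.303,0.096,0.036,-0.001,-0.028,-0.001],[-0.299,0.095,0.062,-0.001,-0.028,-0.001],[-0.292,0.094,0.089,-0.001,-0.027,-0.001],[-0.285,0.092,0.114,-0.001,-0.028,-0.001],[-0.273,0.092,0.138,-0.001,-0.028,-0.001],[0.098,0.118,0.227,0.0,-0.028,0.0],[0.118,0.118,0.218,0.0,-0.028,0.0],[0.137,0.117,0.206,0.0,-0.027,0.0],[0.154,0.118,0.194,0.0,-0.028,0.0]]
14 [0.7825 0.2498 0.2517]
```

Emit:
drive_tool --series '[[[-0.18,0,-0.257,0,0,0],[-0.179,0.001,-0.256,0,0,0],[-0.18,0,-0.257,0,0,0],[-0.18,0.001,-0.257,0,0,0],[-0.179,0,-0.256,0,0,0],[-0.303,0.096,0.036,-0.001,-0.028,-0.001],[-0.299,0.095,0.062,-0.001,-0.028,-0.001],[-0.292,0.094,0.089,-0.001,-0.027,-0.001],[-0.285,0.092,0.114,-0.001,-0.028,-0.001],[-0.273,0.092,0.138,-0.001,-0.028,-0.001],[0.098,0.118,0.227,0,-0.028,0],[0.118,0.118,0.218,0,-0.028,0],[0.137,0.117,0.206,0,-0.027,0],[0.154,0.118,0.194,0,-0.028,0],[0,0,0,0,0,0]]]'

```text
clock: 7.32
tcp_pos: [0.7803, 0.2503, 0.2368]
orientation: [0.631, -0.087, 0.768, 0.072]
wrist_force: [-1.1, -0.4, -2.4]
finger_gap: 0.0185
grip_force: 88.4
```

Run:
```python
from plan import *
import fit
p,R=cur();a=snap("top","pics/t2.png");b=snap("scene","pics/s2.png")
# overlay predicted scoop & dish
St=R@RS.T;o=p-St@G
im={"top":a[:,:,::-1].copy(),"scene":b[:,:,::-1].copy()}
for n in im:
    for P in fit.M["scoop"]:
        q=proj(n,P@St.T+o);cv2.polylines(im[n],[cv2.convexHull(np.round(q).astype(np.int32))],True,(0,255,0),1)
    k=cv2.findContours(fit.render(fit.M["dish"],n,*D,DY).astype(np.uint8),0,1)[0];cv2.drawContours(im[n],k,-1,(0,0,255),1)
A=cv2.resize(im["top"][80:250,110:280],(395,395),interpolation=2);B=cv2.resize(im["scene"][200:380,200:380],(395,395),interpolation=2)
cv2.imwrite("pics/g2.png",np.hstack([A,B]))
```

```text
meas-cmd mm [ -2.2   0.5 -14.8] deg [-0.07  1.13  0.02] t 7.33 F [-1.1 -0.4 -2.4] gap 0.0185 grip 88
```

View pics/g2.png

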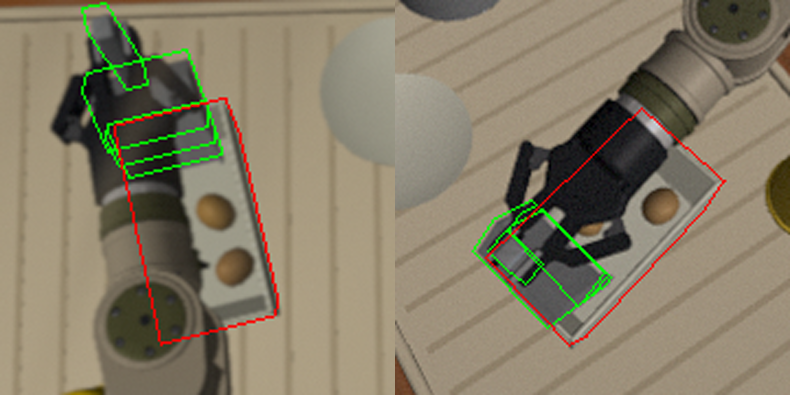

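```bash
cat >> plan.py <<'E'
def lipinfo():
    s=env.get_state();p=np.array(s["tcp_pos"]);R=Ro.from_quat(np.roll(s["orientation"],-1)).as_matrix()
    St=R@RS.T;l=p+St@(np.array([.0575,0,0])-G)
    c,n=np.cos(DY),np.sin(DY);d=l[:2]-D
    print("lip dish x,y,z mm",np.round([1e3*(c*d[0]+n*d[1]),1e3*(-n*d[0]+c*d[1]),1e3*(l[2]-.018)],1),"pitch",np.degrees(np.arcsin(-St[2,0])).round(2),"yaw",(np.degrees(np.arctan2(St[1,0],St[0,0])-DY)%360).round(2),"roll",np.degrees(np.arcsin(St[2,1])).round(2),"F",s["wrist_force"].round(1),"t",round(s["clock"],2))
E
python3 - <<'E'
from plan import *
lipinfo();plan([(*dish(-.058,.012,45),15,4)],False)
E
```

```text
lip dish x,y,z mm [-56.5  -0.   67. ] pitch 44.63 yaw 0.02 roll -0.04 F [-0.1 -0.3 -0.8] t 7.42
[[0.111,0.0,0.021,0.0,-0.001,0.0],[0.112,0.0,0.021,0.0,0.0,0.0],[0.111,0.0,0.021,0.0,-0.001,0.0],[0.112,0.0,0.021,0.0,0.0,0.0]]
4 [0.7825 0.2499 0.1937]
```

Emit:
drive_tool --series '[[[0.111,0,0.021,0,-0.001,0],[0.112,0,0.021,0,0,0],[0.111,0,0.021,0,-0.001,0],[0.112,0,0.021,0,0,0],[0,0,0,0,0,0],[0,0,0,0,0,0]]]'

```text
clock: 8.18
tcp_pos: [0.7837, 0.2499, 0.1992]
orientation: [0.642, -0.086, 0.759, 0.073]
wrist_force: [-0.6, -0.4, -2.2]
finger_gap: 0.0184
grip_force: 88.5
```

Run:
```python
from plan import *
lipinfo()
a=snap("top","pics/t3.png");b=snap("scene","pics/s3.png");lipinfo()
import fit
s=env.get_state();p=np.array(s["tcp_pos"]);R=Ro.from_quat(np.roll(s["orientation"],-1)).as_matrix()
St=R@RS.T;o=p-St@G
im={"top":a[:,:,::-1].copy(),"scene":b[:,:,::-1].copy()}
for n in im:
    for P in fit.M["scoop"]:
        q=proj(n,P@St.T+o);cv2.polylines(im[n],[cv2.convexHull(np.round(q).astype(np.int32))],True,(0,255,0),1)
A=cv2.resize(im["top"][80:220,110:250],(395,395),interpolation=2);B=cv2.resize(im["scene"][240:380,210:350],(395,395),interpolation=2)
cv2.imwrite("pics/g3.png",np.hstack([A,B]))
```

```text
lip dish x,y,z mm [-60.5   0.2  16.8] pitch 45.46 yaw 0.01 roll -0.03 F [-0.6 -0.4 -2.2] t 8.18
lip dish x,y,z mm [-60.4   0.1  16.5] pitch 45.45 yaw 0.01 roll -0.03 F [-0.3 -0.8 -1.8] t 8.28
```

View pics/g3.png

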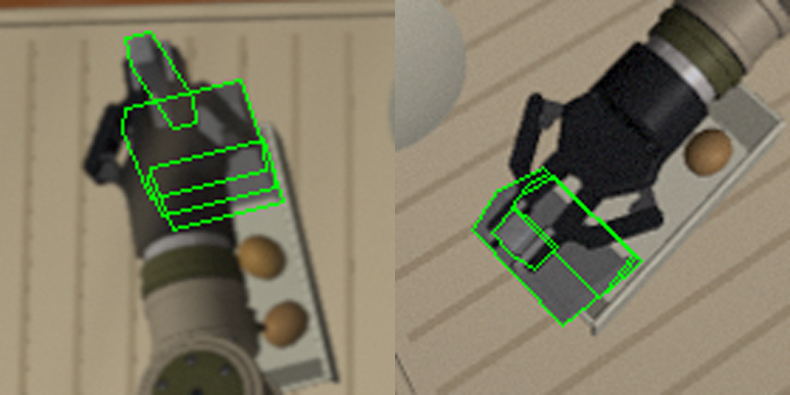

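Run:
```python
from plan import *
plan([(*dish(-.058,.003,45),4,4)],False)
```

```text
[[0.029,0.0,0.003,0.0,0.001,0.0],[0.03,0.0,0.002,0.0,0.0,0.0],[0.029,0.001,0.003,0.0,0.001,0.0],[0.029,0.0,0.003,0.0,0.0,0.0]]
4 [0.7826 0.2499 0.1847]
```

Emit:
drive_tool --series '[[[0.029,0,0.003,0,0.001,0],[0.03,0,0.002,0,0,0],[0.029,0.001,0.003,0,0.001,0],[0.029,0,0.003,0,0,0],[0,0,0,0,0,0],[0,0,0,0,0,0]]]'

```text
clock: 9.02
tcp_pos: [0.7823, 0.2498, 0.1832]
orientation: [0.639, -0.086, 0.761, 0.072]
wrist_force: [0.5, -0.3, -0.2]
finger_gap: 0.0189
grip_force: 88.5
```

Run:
```python
from plan import *
lipinfo();cur()
```

```text
lip dish x,y,z mm [-57.7  -0.1   1.5] pitch 44.98 yaw 0.01 roll -0.03 F [ 0.5 -0.3 -0.2] t 9.03
meas-cmd mm [-0.3 -0.  -1.6] deg [-0.    0.11  0.  ] t 9.03 F [ 0.5 -0.3 -0.2] gap 0.0189 grip 89
```

Run:
```python
from plan import *
plan([(*dish(-.03,.004,33),11,4),(*dish(0,.004,22),11,4),(*dish(.025,.004,12),11,4),(*dish(.045,.004,5),11,4)])
```

```text
meas-cmd mm [-0.3 -0.  -1.6] deg [-0.    0.11  0.  ] t 9.03 F [ 0.5 -0.3 -0.2] gap 0.0189 grip 89
[[0.037,0.0,0.016,0.0,0.017,0.0],[0.036,0.0,0.017,0.0,0.017,0.0],[0.036,0.0,0.02,0.0,0.016,0.0],[0.034,0.0,0.021,0.0,0.017,0.0],[0.066,0.0,0.013,0.0,0.02,0.0],[0.065,0.0,0.017,0.0,0.021,0.0],[0.064,-0.001,0.021,0.0,0.02,0.0],[0.069,0.0,0.024,0.0,0.019,0.0],[0.067,0.0,0.028,0.0,0.018,0.0],[0.065,0.0,0.032,0.0,0.019,0.0],[0.087,0.0,0.026,0.0,0.019,0.0],[0.085,0.0,0.031,0.0,0.02,0.0]]
12 [0.7668 0.2462 0.0972]
```

Emit:
drive_tool --series '[[[0.037,0,0.016,0,0.017,0],[0.036,0,0.017,0,0.017,0],[0.036,0,0.02,0,0.016,0],[0.034,0,0.021,0,0.017,0],[0.066,0,0.013,0,0.02,0],[0.065,0,0.017,0,0.021,0],[0.064,-0.001,0.021,0,0.02,0],[0.069,0,0.024,0,0.019,0],[0.067,0,0.028,0,0.018,0],[0.065,0,0.032,0,0.019,0],[0.087,0,0.026,0,0.019,0],[0.085,0,0.031,0,0.02,0],[0,0,0,0,0,0],[0,0,0,0,0,0]]]'

```text
clock: 10.78
tcp_pos: [0.7662, 0.2461, 0.0955]
orientation: [0.339, -0.106, 0.934, 0.039]
wrist_force: [-0.0, 0.6, -2.0]
finger_gap: 0.0188
grip_force: 88.3
```

```bash
cat > look.py <<'E'
from plan import *
import fit,sys
def look(f,tb,sb):
    lipinfo();a=snap("top","pics/t_.png");b=snap("scene","pics/s_.png")
    s=env.get_state();p=np.array(s["tcp_pos"]);R=Ro.from_quat(np.roll(s["orientation"],-1)).as_matrix()
    St=R@RS.T;o=p-St@G;out=[]
    for n,i,bx in(("top",a,tb),("scene",b,sb)):
        k=5.6/2;i=i[:,:,::-1].copy()
        for P in fit.M["scoop"][:1]+fit.M["scoop"][2:3]:
            q=proj(n,P@St.T+o);cv2.polylines(i,[cv2.convexHull(np.round(q).astype(np.int32))],True,(0,255,0),1)
        kk=cv2.findContours(fit.render(fit.M["dish"],n,*D,DY).astype(np.uint8),0,1)[0];cv2.drawContours(i,kk,-1,(0,0,255),1)
        out.append(cv2.resize(i[bx[1]:bx[1]+bx[2],bx[0]:bx[0]+bx[2]],(395,395),interpolation=2))
    cv2.imwrite(f,np.hstack(out))
E
python3 - <<'E'
from look import *
cur();look("pics/g4.png",(120,90,150),(220,230,150))
E
```

```text
meas-cmd mm [-0.6 -0.1 -1.7] deg [-0.    0.06  0.  ] t 10.78 F [-0.   0.6 -2. ] gap 0.0188 grip 88
lip dish x,y,z mm [45.8  0.1  2.7] pitch 4.88 yaw 0.05 roll -0.04 F [-0.   0.6 -2. ] t 10.78
```

View pics/g4.png

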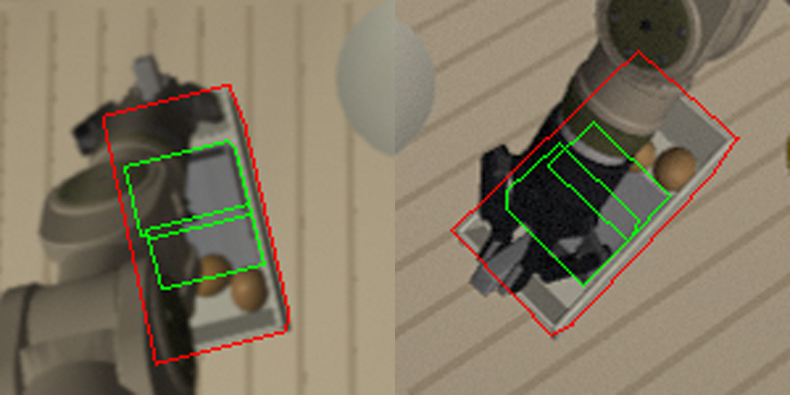

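Run:
```python
from plan import *
plan([(*dish(.062,.0033,0),8,3),(*dish(.086,.0033,0),5,3)])
```

```text
meas-cmd mm [-0.9 -0.1 -1.8] deg [-0.   0.1 -0. ] t 10.88 F [-0.3  0.3 -2.4] gap 0.0187 grip 88
[[0.051,0.0,0.013,0.0,0.009,0.0],[0.051,0.0,0.015,0.0,0.009,0.0],[0.05,0.0,0.016,0.0,0.009,0.0],[0.033,0.0,-0.023,0.0,0.0,0.0],[0.032,0.0,-0.023,0.0,0.0,0.0],[0.033,0.0,-0.023,0.0,0.0,0.0],[0.033,0.0,-0.023,0.0,0.0,0.0],[0.033,0.001,-0.023,0.0,0.0,0.0]]
8 [0.7326 0.2385 0.0817]
```

Emit:
drive_tool --series '[[[0.051,0,0.013,0,0.009,0],[0.051,0,0.015,0,0.009,0],[0.05,0,0.016,0,0.009,0],[0.033,0,-0.023,0,0,0],[0.032,0,-0.023,0,0,0],[0.033,0,-0.023,0,0,0],[0.033,0,-0.023,0,0,0],[0.033,0.001,-0.023,0,0,0],[0,0,0,0,0,0]]]'

```text
clock: 12.0
tcp_pos: [0.7314, 0.2383, 0.0799]
orientation: [0.298, -0.107, 0.948, 0.034]
wrist_force: [0.6, -0.6, -2.2]
finger_gap: 0.019
grip_force: 88.2
```

Run:
```python
from look import *
cur();look("pics/g5.png",(120,90,150),(220,230,150))
```

```text
meas-cmd mm [-1.2 -0.2 -1.8] deg [-0.    0.15 -0.  ] t 12.0 F [ 0.6 -0.6 -2.2] gap 0.019 grip 88
lip dish x,y,z mm [87.3 -0.   1.7] pitch -0.07 yaw 0.05 roll -0.03 F [ 0.6 -0.6 -2.2] t 12.0
```

View pics/g5.png

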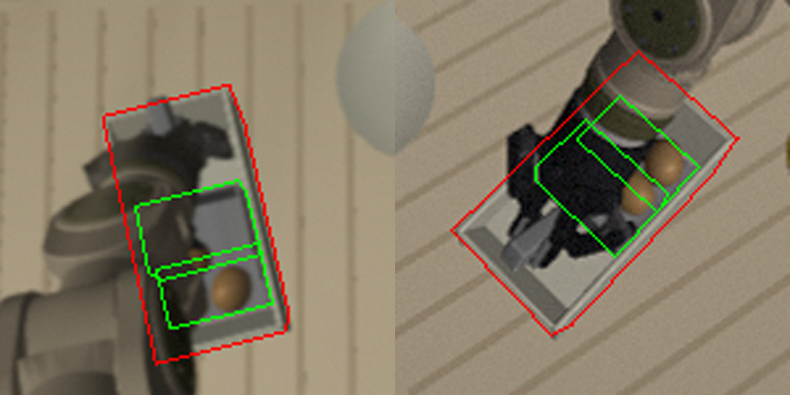

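Run:
```python
from plan import *
prof=[np.array(q) for q in[(.0575,0),(-.0575,0),(-.0575,.0155),(-.138-.007,.077)]]
W=[(.0885,.007,-5),(.093,.016,-9),(.099,.028,-12),(.104,.048,-15),(.10,.09,-18),(.09,.15,-18)]
for x,z,th in W:
    t=np.radians(th);M=np.array([[np.cos(t),np.sin(t)],[-np.sin(t),np.cos(t)]])
    P=np.array([np.array([x,z])+M@(q-prof[0]) for q in prof]);tip=np.array([x,z])+M@(G[[0,2]]+.011*RS[[0,2],2]-prof[0])
    print((P*1e3).round().tolist(),(tip*1e3).round())
plan([(*dish(x,z+.0017,th),mm,2.5) for (x,z,th),mm in zip(W,(6,6,8,10,18,25))])
```

```text
[[88.0, 7.0], [-26.0, -3.0], [-27.0, 12.0], [-120.0, 66.0]] [-93.  43.]
[[93.0, 16.0], [-21.0, -2.0], [-23.0, 13.0], [-119.0, 60.0]] [-90.  39.]
[[99.0, 28.0], [-13.0, 4.0], [-17.0, 19.0], [-115.0, 61.0]] [-85.  41.]
[[104.0, 48.0], [-7.0, 18.0], [-11.0, 33.0], [-112.0, 70.0]] [-81.  52.]
[[100.0, 90.0], [-9.0, 54.0], [-14.0, 69.0], [-116.0, 101.0]] [-85.  84.]
[[90.0, 150.0], [-19.0, 114.0], [-24.0, 129.0], [-126.0, 161.0]] [-95. 144.]
meas-cmd mm [-0.5 -0.1 -1.4] deg [-0.   0.1  0. ] t 12.1 F [-0.1 -0.6 -2.2] gap 0.0187 grip 88
[[0.011,0.0,0.025,0.0,0.009,0.0],[0.01,0.0,0.026,0.0,0.01,0.0],[0.009,0.0,0.026,0.0,0.009,0.0],[0.013,0.0,0.009,0.0,0.011,0.0],[0.013,-0.001,0.009,0.0,0.011,0.0],[0.012,0.0,-0.018,0.0,0.009,0.0],[0.013,0.001,-0.018,0.0,0.008,0.0],[-0.002,0.0,-0.047,0.0,0.008,0.0],[-0.001,0.0,-0.047,0.0,0.009,0.0],[-0.064,0.0,-0.121,0.0,0.008,0.0],[-0.06,0.0,-0.123,0.0,0.008,0.0],[-0.076,0.0,-0.151,0.0,0.0,0.0],[-0.075,0.0,-0.151,0.0,0.0,0.0],[-0.076,0.0,-0.151,0.0,0.0,0.0]]
14 [0.7388 0.2399 0.1743]
```

Run:
```python
from plan import *
# cmd.json was overwritten: rebuild last commanded (flat, .086,.0033)
p,R=dish(.086,.0033,0);json.dump(dict(p=p.tolist(),R=R.tolist()),open("cmd.json","w"))
W=[(.0905,.0125,-5),(.0945,.0210,-9),(.099,.031,-12),(.104,.048,-15),(.10,.09,-18),(.09,.15,-18)]
plan([(*dish(x,z+.0017,th),mm,2) for (x,z,th),mm in zip(W,(6,6,8,10,18,25))])
```

```text
meas-cmd mm [-0.5 -0.  -1.4] deg [-0.06  0.01 -0.02] t 12.1 F [-0.1 -0.6 -2.2] gap 0.0187 grip 88
[[0.006,0.0,0.01,0.0,0.009,0.0],[0.007,0.0,0.01,0.0,0.01,0.0],[0.006,0.0,0.01,0.0,0.009,0.0],[0.012,0.0,0.011,0.0,0.011,0.0],[0.012,0.0,0.012,0.0,0.011,0.0],[0.01,0.0,-0.008,0.0,0.008,0.0],[0.011,0.0,-0.007,0.0,0.009,0.0],[0.003,0.0,-0.036,0.0,0.008,0.0],[0.004,0.0,-0.035,0.0,0.008,0.0],[-0.064,0.0,-0.121,0.0,0.009,0.0],[-0.06,0.0,-0.123,0.0,0.008,0.0],[-0.075,0.0,-0.151,0.0,0.0,0.0],[-0.076,0.0,-0.151,0.0,0.0,0.0],[-0.075,0.0,-0.151,0.0,0.0,0.0]]
14 [0.7388 0.2398 0.1743]
```

Emit:
drive_tool --series '[[[0.006,0,0.01,0,0.009,0],[0.007,0,0.01,0,0.01,0],[0.006,0,0.01,0,0.009,0],[0.012,0,0.011,0,0.011,0],[0.012,0,0.012,0,0.011,0],[0.01,0,-0.008,0,0.008,0],[0.011,0,-0.007,0,0.009,0],[0,0,0,0,0,0],[0,0,0,0,0,0]]]'

```text
clock: 13.22
tcp_pos: [0.7281, 0.2375, 0.0725]
orientation: [0.198, -0.11, 0.974, 0.023]
wrist_force: [-0.3, -0.5, -1.9]
finger_gap: 0.0185
grip_force: 88.2
```

Run:
```python
from plan import *
lipinfo()
for n in("top","scene"):
    viewer.read_camera(n)
    for r in models.silhouettes("potato1",n):print(n,round(r["score"],2),r["region"].sum(),ray(n,r["location"],.05).round(3))
```

```text
lip dish x,y,z mm [99.5  0.  31.2] pitch -12.06 yaw 0.06 roll -0.04 F [-0.3 -0.5 -1.9] t 13.22
top 0.64 179 [0.626 0.2   0.05 ]
top 0.63 235 [0.282 0.187 0.05 ]
top 0.53 206 [0.582 0.184 0.05 ]
top 0.46 69 [0.623 0.235 0.05 ]
top 0.44 4632 [ 0.643 -0.194  0.05 ]
top 0.26 3385 [ 0.789 -0.002  0.05 ]
scene 0.64 171 [0.295 0.211 0.05 ]
scene 0.53 164 [0.643 0.243 0.05 ]
scene 0.5 181 [0.317 0.337 0.05 ]
```

Run:
```python
from plan import *
for n in("top","scene"):
    viewer.read_camera(n)
    for r in models.silhouettes("potato1",n):
        m=r["region"]
        if m.sum()<500:
            y,x=np.nonzero(m);print(n,round(r["score"],2),m.sum(),x.min(),x.max(),y.min(),y.max(),ray(n,r["location"],.06).round(3))
p,R=dish(.099,.031+.0017,-12);json.dump(dict(p=p.tolist(),R=R.tolist()),open("cmd.json","w"))
plan([(*dish(.1005,.0417,-17),8,2.5)])
```

```text
top 0.79 215 197 212 316 333 [0.283 0.194 0.06 ]
top 0.67 72 182 193 176 186 [0.631 0.229 0.06 ]
top 0.65 236 189 205 188 205 [0.593 0.203 0.06 ]
top 0.61 212 195 211 167 182 [0.649 0.207 0.06 ]
scene 0.7 203 427 442 263 278 [0.323 0.337 0.06 ]
scene 0.68 176 308 323 286 300 [0.597 0.236 0.06 ]
scene 0.65 188 301 315 299 315 [0.637 0.243 0.06 ]
scene 0.53 179 398 411 220 234 [0.305 0.207 0.06 ]
meas-cmd mm [-0.7  0.  -1.6] deg [-0.06  0.09 -0.04] t 13.62 F [-0.6 -0.4 -4. ] gap 0.0188 grip 88
[[0.012,0.0,0.026,0.0,0.014,0.0],[0.01,0.0,0.026,0.0,0.014,0.0]]
2 [0.7285 0.2375 0.0675]
```

Emit:
drive_tool --series '[[[0.012,0,0.026,0,0.014,0],[0.01,0,0.026,0,0.014,0],[0,0,0,0,0,0],[0,0,0,0,0,0],[0,0,0,0,0,0],[0,0,0,0,0,0]]]'

```text
clock: 14.38
tcp_pos: [0.7276, 0.2374, 0.066]
orientation: [0.154, -0.111, 0.982, 0.018]
wrist_force: [-0.7, -0.3, -2.9]
finger_gap: 0.0189
grip_force: 88.2
```

Run:
```python
from plan import *
lipinfo()
c,s=np.cos(DY),np.sin(DY)
for n in("top","scene"):
    viewer.read_camera(n)
    for r in models.silhouettes("potato1",n):
        m=r["region"];q=ray(n,r["location"],.06);d=q[:2]-D
        if m.sum()<500 and q[0]>.5:print(n,round(r["score"],2),m.sum(),"dish xy",np.round([c*d[0]+s*d[1],-s*d[0]+c*d[1]],3))
plan([(*dish(.102,.060,-18),8,2.5),(*dish(.10,.10,-19),18,2.5),(*dish(.09,.16,-19),25,3)])
```

```text
lip dish x,y,z mm [101.4   0.   40.6] pitch -17.12 yaw 0.07 roll -0.04 F [-0.7 -0.3 -2.9] t 14.38
top 0.8 228 dish xy [ 0.047 -0.014]
top 0.51 190 dish xy [ 0.012 -0.025]
top 0.48 220 dish xy [0.008 0.013]
scene 0.72 253 dish xy [ 0.043 -0.023]
scene 0.56 204 dish xy [ 0.008 -0.031]
meas-cmd mm [-0.6 -0.  -1.4] deg [-0.05  0.07 -0.04] t 14.57 F [-0.1 -1.  -1.6] gap 0.0183 grip 88
[[-0.014,0.0,-0.062,0.0,0.003,0.0],[-0.013,0.0,-0.062,0.0,0.002,0.0],[-0.036,0.0,-0.096,0.0,0.002,0.0],[-0.035,0.0,-0.096,0.0,0.002,0.0],[-0.034,0.0,-0.097,0.0,0.002,0.0],[-0.073,0.0,-0.153,0.0,0.0,0.0],[-0.072,0.0,-0.152,0.0,0.0,0.0],[-0.073,0.0,-0.153,0.0,0.0,0.0]]
8 [0.7389 0.2399 0.1795]
```

All three potatoes are in the bowl, two against the back wall and one in front of them. Lifting.

Emit:
drive_tool --series '[[[-0.014,0,-0.062,0,0.003,0],[-0.013,0,-0.062,0,0.002,0],[-0.036,0,-0.096,0,0.002,0],[-0.035,0,-0.096,0,0.002,0],[-0.034,0,-0.097,0,0.002,0],[-0.073,0,-0.153,0,0,0],[-0.072,0,-0.152,0,0,0],[-0.073,0,-0.153,0,0,0],[0,0,0,0,0,0],[0,0,0,0,0,0]]]'

```text
clock: 15.82
tcp_pos: [0.738, 0.2397, 0.1774]
orientation: [0.137, -0.111, 0.984, 0.016]
wrist_force: [0.6, -0.2, -2.8]
finger_gap: 0.019
grip_force: 88.2
```

Run:
```python
from plan import *
lipinfo();cp,cR=cur()
c,s=np.cos(DY),np.sin(DY)
for n in("top","scene"):
    viewer.read_camera(n)
    for r in models.silhouettes("potato1",n):
        m=r["region"];q=ray(n,r["location"],.17);d=q[:2]-D
        if m.sum()<500 and q[0]>.45:print(n,round(r["score"],2),m.sum(),"dish xy",np.round([c*d[0]+s*d[1],-s*d[0]+c*d[1]],3))
PAN=np.array([.6256,-.1892]);yaw=np.pi-.29+0  # mouth towards robot
e=np.array([np.cos(yaw),np.sin(yaw)])
W=[]
l0=np.array([D[0]+c*.09,D[1]+s*.09]);l1=PAN+e*.06   # start level hold: lip a bit beyond centre
n=6
for i in range(1,n+1):
    k=i/n;l=l0+(l1-l0)*k;W.append((*tcp([*l,.20],DY+(yaw-DY)*k,-19),45,8))
plan(W)
```

```text
lip dish x,y,z mm [9.080e+01 1.000e-01 1.584e+02] pitch -19.15 yaw 0.06 roll -0.03 F [ 0.6 -0.2 -2.8] t 15.82
meas-cmd mm [-0.8 -0.1 -2.1] deg [-0.05  0.13 -0.04] t 15.82 F [ 0.6 -0.2 -2.8] gap 0.019 grip 88
top 0.82 256 dish xy [ 0.002 -0.024]
top 0.64 247 dish xy [ 0.033 -0.019]
top 0.61 273 dish xy [-0.006  0.016]
scene 0.85 288 dish xy [ 0.04  -0.021]
scene 0.56 253 dish xy [-0.005 -0.028]
meas-cmd mm [-1.2 -0.2 -3. ] deg [-0.05  0.21 -0.04] t 16.02 F [ 0.3  0.  -2.8] gap 0.0187 grip 88
[[0.029,-0.317,-0.103,0.004,0.0,0.013],[0.016,-0.32,-0.1,0.004,0.0,0.013],[0.033,-0.321,-0.009,0.004,0.0,0.013],[0.02,-0.321,-0.004,0.003,0.0,0.013],[0.012,-0.323,-0.004,0.004,0.0,0.013],[-0.001,-0.323,0.001,0.004,0.0,0.014],[-0.01,-0.322,0.003,0.004,0.0,0.013],[-0.023,-0.322,0.007,0.003,0.0,0.013],[-0.031,-0.32,0.009,0.004,0.0,0.013],[-0.044,-0.319,0.013,0.004,0.0,0.013],[-0.051,-0.317,0.015,0.004,0.0,0.013],[-0.065,-0.314,0.019,0.003,0.0,0.013]]
12 [ 0.742  -0.224   0.2015]
```

Emit:
drive_tool --series '[[[0.009,-0.097,-0.043,0.001,0,0.003],[0.02,-0.22,-0.06,0.003,0,0.01],[0.016,-0.32,-0.1,0.004,0,0.013],[0.033,-0.321,-0.009,0.004,0,0.013],[0.02,-0.321,-0.004,0.003,0,0.013],[0.012,-0.323,-0.004,0.004,0,0.013],[-0.001,-0.323,0.001,0.004,0,0.014],[-0.01,-0.322,0.003,0.004,0,0.013],[-0.023,-0.322,0.007,0.003,0,0.013],[-0.031,-0.32,0.009,0.004,0,0.013],[-0.044,-0.319,0.013,0.004,0,0.013],[-0.031,-0.197,0.01,0.002,0,0.008],[-0.03,-0.17,0.01,0.002,0,0.008],[-0.03,-0.17,0.01,0.002,0,0.006],[-0.025,-0.094,0.004,0.001,0,0.004],[0,0,0,0,0,0],[0,0,0,0,0,0]]]'

```text
clock: 18.15
tcp_pos: [0.7411, -0.2231, 0.1996]
orientation: [0.137, 0.142, 0.98, -0.02]
wrist_force: [-0.6, 0.7, -2.8]
finger_gap: 0.0187
grip_force: 88.2
```

Run:
```python
from plan import *
lipinfo();cp,cR=cur()
viewer.read_camera("top");viewer.read_camera("scene")
for n in("top","scene"):
    for r in models.silhouettes("potato1",n):
        m=r["region"];q=ray(n,r["location"],.2)
        if m.sum()<500 and q[0]>.45:print(n,round(r["score"],2),m.sum(),q.round(3))
PAN=np.array([.6256,-.1892]);yaw=np.pi-.29
e=np.array([np.cos(yaw),np.sin(yaw)])
W=[]
# tip: lip ends near pan centre +5mm, low
for th,x,z,dg in((0,.045,.185,5),(15,.03,.165,4),(35,.012,.145,5),(58,.0,.135,6)):
    l=PAN+e*x;W.append((*tcp([*l,z],yaw,th),20,dg))
plan(W)
```

```text
lip dish x,y,z mm [167.7 363.1 180.5] pitch -19.1 yaw 330.72 roll -0.01 F [-0.6  0.7 -2.8] t 18.15
meas-cmd mm [-0.9  0.9 -1.9] deg [-0.04  0.11 -0.1 ] t 18.15 F [-0.6  0.7 -2.8] gap 0.0187 grip 88
scene 0.7 193 [ 0.629 -0.161  0.2  ]
scene 0.53 132 [ 0.669 -0.168  0.2  ]
meas-cmd mm [-0.9  0.9 -1.7] deg [-0.03  0.1  -0.11] t 18.35 F [-0.6 -0.1 -3.1] gap 0.0185 grip 88
[[-0.034,0.0,-0.085,0.0,-0.026,0.0],[-0.042,0.0,-0.083,0.0,-0.027,0.0],[-0.048,0.0,-0.078,0.0,-0.026,0.0],[-0.054,0.0,-0.074,0.0,-0.026,0.0],[-0.016,0.0,-0.046,0.0,-0.021,0.0],[-0.018,0.0,-0.044,0.0,-0.021,0.0],[-0.021,0.0,-0.044,0.0,-0.021,0.0],[-0.025,0.0,-0.042,0.0,-0.021,0.0],[-0.005,0.0,-0.075,0.0,-0.028,0.0],[-0.011,0.0,-0.074,0.0,-0.027,0.0],[-0.018,0.001,-0.074,0.0,-0.028,0.0],[-0.024,0.0,-0.071,0.0,-0.028,0.0],[0.0,0.0,-0.12,0.0,-0.032,0.0],[-0.011,0.0,-0.119,0.0,-0.032,0.0],[-0.024,0.0,-0.117,0.0,-0.032,0.0],[-0.035,0.0,-0.115,0.0,-0.032,0.0]]
16 [ 0.6633 -0.2005  0.3121]
```

```bash
cat >> plan.py <<'E'
PAN=np.array([.6256,-.1892]);PY=np.pi-.29
def pan(x,z,th):return tcp([*(PAN+x*np.array([np.cos(PY),np.sin(PY)])),z],PY,th)
E
python3 - <<'E'
from plan import *
p,R=pan(.06,.20,-19);json.dump(dict(p=p.tolist(),R=R.tolist()),open("cmd.json","w"))
plan([(*pan(.052,.195,-18),5,3),(*pan(.02,.165,-12),14,3),(*pan(-.02,.14,-7),14,3)])
E
```

```text
meas-cmd mm [-0.8  0.8 -1.7] deg [-0.05  0.08 -0.19] t 18.35 F [-0.6 -0.1 -3.1] gap 0.0185 grip 88
[[-0.03,0.0,0.016,0.0,-0.003,0.0],[-0.029,0.0,0.017,0.0,-0.003,0.0],[-0.072,0.0,0.054,0.0,-0.011,0.0],[-0.07,0.0,0.057,0.0,-0.011,0.0],[-0.068,0.0,0.059,0.0,-0.011,0.0],[-0.085,0.0,0.065,0.0,-0.009,0.0],[-0.084,0.0,0.067,0.0,-0.009,0.0],[-0.081,0.0,0.069,0.0,-0.01,0.0]]
8 [ 0.8145 -0.2456  0.1792]
```

Emit:
drive_tool --series '[[[-0.03,0,0.016,0,-0.003,0],[-0.029,0,0.017,0,-0.003,0],[-0.072,0,0.054,0,-0.011,0],[-0.07,0,0.057,0,-0.011,0],[-0.068,0,0.059,0,-0.011,0],[-0.085,0,0.065,0,-0.009,0],[-0.084,0,0.067,0,-0.009,0],[-0.081,0,0.069,0,-0.01,0],[0,0,0,0,0,0],[0,0,0,0,0,0]]]'

```text
clock: 19.6
tcp_pos: [0.8132, -0.2454, 0.1772]
orientation: [0.239, 0.139, 0.96, -0.035]
wrist_force: [-0.3, 0.3, -2.5]
finger_gap: 0.0189
grip_force: 88.3
```

Run:
```python
from plan import *
cur();viewer.read_camera("scene")
for n in("scene",):
    for r in models.silhouettes("potato1",n):
        m=r["region"];q=ray(n,r["location"],.16)
        if m.sum()<500 and q[0]>.45:print(n,round(r["score"],2),m.sum(),q.round(3))
print(env.get_state()["joint_pos"].round(2))
plan([(*pan(-.022,.127,2),10,1.5),(*pan(-.024,.117,18),12,2.2),(*pan(-.026,.112,30),15,3),(*pan(-.026,.11,55),25,6)])
```

```text
meas-cmd mm [-1.3  0.2 -2. ] deg [-0.06  0.14 -0.12] t 19.6 F [-0.3  0.3 -2.5] gap 0.0189 grip 88
scene 0.68 178 [ 0.705 -0.185  0.16 ]
scene 0.52 158 [ 0.723 -0.244  0.16 ]
[-0.41  0.51  0.05  0.63  0.06 -0.1 ]
meas-cmd mm [-1.1  0.1 -1.4] deg [-0.05  0.08 -0.12] t 19.7 F [-0.2 -0.7 -2.6] gap 0.0186 grip 88
[[-0.002,0.0,-0.022,0.0,-0.008,0.0],[-0.002,0.0,-0.021,0.0,-0.009,0.0],[-0.002,0.0,-0.022,0.0,-0.008,0.0],[-0.004,0.0,-0.021,0.0,-0.008,0.0],[-0.003,0.0,-0.021,0.0,-0.008,0.0],[-0.005,0.0,-0.021,0.0,-0.009,0.0],[-0.002,0.0,-0.043,0.0,-0.011,0.0],[-0.004,0.0,-0.042,0.0,-0.011,0.0],[-0.005,0.0,-0.042,0.0,-0.011,0.0],[-0.007,0.0,-0.043,0.0,-0.011,0.0],[-0.008,0.0,-0.042,0.0,-0.011,0.0],[-0.01,0.0,-0.041,0.0,-0.011,0.0],[-0.011,0.0,-0.041,0.0,-0.011,0.0],[-0.012,0.0,-0.041,0.0,-0.012,0.0],[-0.007,0.0,-0.068,0.0,-0.017,0.0],[-0.012,0.0,-0.068,0.0,-0.016,0.0],[-0.014,0.0,-0.067,0.0,-0.017,0.0],[-0.018,0.0,-0.067,0.0,-0.016,0.0],[-0.004,0.0,-0.129,0.0,-0.028,0.0],[-0.015,0.0,-0.129,0.0,-0.028,0.0]]
[[-0.027,0.0,-0.126,0.0,-0.027,0.0],[-0.037,0.0,-0.124,0.0,-0.028,0.0],[-0.047,0.0,-0.121,0.0,-0.028,0.0]]
23 [ 0.697  -0.2105  0.2848]
```

Emit:
drive_tool --series '[[[-0.002,0,-0.022,0,-0.008,0],[-0.002,0,-0.021,0,-0.009,0],[-0.002,0,-0.022,0,-0.008,0],[-0.004,0,-0.021,0,-0.008,0],[-0.003,0,-0.021,0,-0.008,0],[-0.005,0,-0.021,0,-0.009,0],[-0.002,0,-0.043,0,-0.011,0],[-0.004,0,-0.042,0,-0.011,0],[-0.005,0,-0.042,0,-0.011,0],[-0.007,0,-0.043,0,-0.011,0],[-0.008,0,-0.042,0,-0.011,0],[-0.01,0,-0.041,0,-0.011,0],[-0.011,0,-0.041,0,-0.011,0],[-0.012,0,-0.041,0,-0.012,0],[-0.007,0,-0.068,0,-0.017,0],[-0.012,0,-0.068,0,-0.016,0],[-0.014,0,-0.067,0,-0.017,0],[-0.018,0,-0.067,0,-0.016,0],[-0.004,0,-0.129,0,-0.028,0],[-0.015,0,-0.129,0,-0.028,0]]]'

```text
clock: 22.2
tcp_pos: [0.7358, -0.2225, 0.2642]
orientation: [0.604, 0.113, 0.784, -0.088]
wrist_force: [0.2, -0.4, -2.7]
finger_gap: 0.019
grip_force: 88.6
```

Emit:
drive_tool --series '[[[-0.027,0,-0.126,0,-0.027,0],[-0.037,0,-0.124,0,-0.028,0],[-0.047,0,-0.121,0,-0.028,0],[0,0,0,0,0,0],[0,0,0,0,0,0]]]'

```text
clock: 22.82
tcp_pos: [0.7242, -0.2193, 0.2887]
orientation: [0.696, 0.102, 0.704, -0.101]
wrist_force: [0.1, -0.3, -1.1]
finger_gap: 0.0189
grip_force: 88.6
```

Run:
```python
from plan import *
cur();snap("scene","pics/s9.png");snap("top","pics/t9.png")
for n in("scene","top"):
    for r in models.silhouettes("potato1",n):
        m=r["region"];q=ray(n,r["location"],.035)
        if m.sum()<500 and q[0]>.4:print(n,round(r["score"],2),m.sum(),q.round(3),"from pan",np.round(np.linalg.norm(q[:2]-PAN),3))
# raise and carry back to put-down place
S=(.4687,.067,.012);Y=3.345
plan([(*pan(-.01,.22,50),45,8),(*tcp((.60,-.05,.25),3.1,30),50,8),(*tcp((.4687,.067,.10),Y,0,(0,0,0)),45,8)])
```

```text
meas-cmd mm [27.2 -8.8  4. ] deg [-0.15  0.68 -0.  ] t 22.82 F [ 0.1 -0.3 -1.1] gap 0.0189 grip 89
scene 0.5 159 [ 0.632 -0.237  0.035] from pan 0.049
scene 0.5 144 [ 0.559 -0.186  0.035] from pan 0.067
scene 0.47 78 [ 0.588 -0.156  0.035] from pan 0.05
top 0.51 159 [ 0.588 -0.14   0.035] from pan 0.062
meas-cmd mm [27.1 -8.7  5.5] deg [-0.15  0.51 -0.02] t 23.02 F [ 0.   0.4 -1.2] gap 0.0188 grip 89
[[-0.292,0.0,-0.003,0.0,0.009,0.0],[-0.292,0.0,-0.01,0.0,0.009,0.0],[-0.291,0.0,-0.019,0.0,0.01,0.0],[0.008,0.323,-0.049,-0.019,0.028,-0.005],[0.007,0.326,-0.029,-0.019,0.027,-0.005],[0.003,0.326,-0.009,-0.02,0.028,-0.006],[-0.003,0.327,0.012,-0.019,0.027,-0.005],[0.318,0.166,-0.041,-0.009,0.024,-0.007],[0.315,0.173,-0.012,-0.008,0.023,-0.007],[0.312,0.181,0.015,-0.009,0.024,-0.008],[0.305,0.187,0.044,-0.008,0.024,-0.007],[0.297,0.193,0.071,-0.009,0.024,-0.007],[0.286,0.196,0.098,-0.009,0.023,-0.007],[0.273,0.2,0.124,-0.008,0.024,-0.007]]
14 [0.5799 0.09   0.1605]
```

Run:
```python
from plan import *
S=(.4687,.067,.012);Y=3.345
plan([(*pan(-.05,.22,35),40,8),(*tcp((.60,-.05,.22),3.1,12),50,8),(*tcp((.4687,.067,.10),Y,0,(0,0,0)),45,8)],False)
```

```text
[[-0.216,0.001,0.144,0.0,0.036,0.0],[-0.231,0.001,0.118,0.001,0.036,0.0],[-0.243,0.002,0.092,0.0,0.036,0.0],[0.153,0.342,-0.099,-0.017,0.032,-0.01],[0.15,0.351,-0.066,-0.017,0.032,-0.011],[0.143,0.359,-0.031,-0.017,0.031,-0.01],[0.134,0.364,0.001,-0.017,0.032,-0.01],[0.281,0.165,-0.032,-0.007,0.01,-0.008],[0.278,0.173,-0.02,-0.008,0.009,-0.009],[0.273,0.181,-0.008,-0.007,0.01,-0.008],[0.268,0.187,0.005,-0.007,0.009,-0.009],[0.263,0.195,0.017,-0.008,0.01,-0.008],[0.257,0.201,0.029,-0.007,0.009,-0.009],[0.251,0.207,0.042,-0.007,0.01,-0.008]]
14 [0.5799 0.0899 0.1604]
```

Emit:
drive_tool --series '[[[-0.216,0.001,0.144,0,0.036,0],[-0.231,0.001,0.118,0.001,0.036,0],[-0.243,0.002,0.092,0,0.036,0],[0.153,0.342,-0.099,-0.017,0.032,-0.01],[0.15,0.351,-0.066,-0.017,0.032,-0.011],[0.143,0.359,-0.031,-0.017,0.031,-0.01],[0.134,0.364,0.001,-0.017,0.032,-0.01],[0.281,0.165,-0.032,-0.007,0.01,-0.008],[0.278,0.173,-0.02,-0.008,0.009,-0.009],[0.273,0.181,-0.008,-0.007,0.01,-0.008],[0.268,0.187,0.005,-0.007,0.009,-0.009],[0.263,0.195,0.017,-0.008,0.01,-0.008],[0.257,0.201,0.029,-0.007,0.009,-0.009],[0.251,0.207,0.042,-0.007,0.01,-0.008],[0,0,0,0,0,0],[0,0,0,0,0,0]]]'

```text
clock: 25.02
tcp_pos: [0.5908, 0.0855, 0.1136]
orientation: [0.34, -0.101, 0.935, 0.014]
wrist_force: [0.2, 0.5, -2.0]
finger_gap: 0.0188
grip_force: 88.5
```

Run:
```python
from look import *
cur()
a=snap("scene","pics/s10.png");b=snap("top","pics/t10.png");lipinfo()
for n in("scene","top"):
    for r in models.silhouettes("potato1",n):
        m=r["region"];q=ray(n,r["location"],.035)
        if m.sum()<500 and q[0]>.4:print(n,round(r["score"],2),m.sum(),q.round(3),"from pan",np.round(np.linalg.norm(q[:2]-PAN),3))
for n in ("dish","pan"):
    for cs in(("top",),("scene",)):
        try:print(n,cs,[v.round(4) if hasattr(v,'round') else v for v in fit.fit(n,(*D,DY) if n=="dish" else (*PAN,0),cs)])
        except ValueError:print("none")
S=(.4687,.067,.0135);Y=3.345
plan([(*tcp((.4687,.067,.025),Y,0,(0,0,0)),20,5),(*tcp((.4687,.067,.015),Y,0,(0,0,0)),4,5)],False)
cv2.imwrite("pics/fin.png",np.hstack([cv2.resize(a[130:330,170:370,::-1],(395,395),interpolation=2),cv2.resize(b[130:330,160:420,::-1],(395,304),interpolation=2)[:395] if 0 else cv2.resize(b[110:310,230:430,::-1],(395,395),interpolation=2)]))
```

```text
meas-cmd mm [ 10.9  -4.4 -46.8] deg [ 2.   -4.73 -1.38] t 25.02 F [ 0.2  0.5 -2. ] gap 0.0188 grip 89
lip dish x,y,z mm [252.3 117.   21.8] pitch 4.7 yaw 358.76 roll 2.43 F [-0.2 -0.8 -1.9] t 25.12
scene 0.55 151 [ 0.627 -0.227  0.035] from pan 0.038
scene 0.51 60 [ 0.591 -0.156  0.035] from pan 0.048
top 0.6 199 [ 0.588 -0.149  0.035] from pan 0.055
top 0.59 236 [ 0.639 -0.224  0.035] from pan 0.037
top 0.55 174 [ 0.567 -0.192  0.035] from pan 0.059
dish ('top',) [array([0.6494, 0.2201, 3.3793]), np.float64(0.0642)]
dish ('scene',) [array([0.6497, 0.2202, 3.3807]), np.float64(0.0411)]
pan ('top',) [array([ 0.6269, -0.1889,  0.0774]), np.float64(0.1056)]
pan ('scene',) [array([ 0.6255, -0.1886,  0.0872]), np.float64(0.0533)]
[[0.098,0.031,0.062,-0.006,0.013,0.004],[0.096,0.029,0.066,-0.005,0.012,0.003],[0.016,0.0,0.023,0.0,0.0,0.0],[0.016,0.0,0.022,0.0,0.0,0.0],[0.016,0.0,0.023,0.0,0.0,0.0]]
5 [0.5799 0.0899 0.0755]
```

View pics/fin.png

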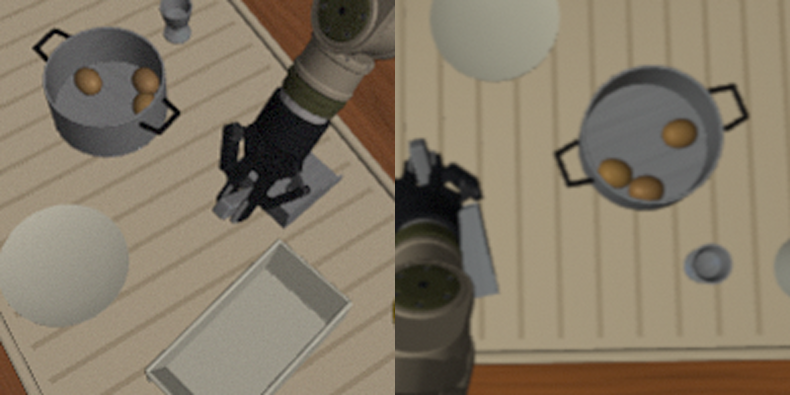

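All three potatoes are in the pan, at about (680, 132), (615, 172) and (645, 188) on the right. The dish is empty and hasn't moved. Lowering the scoop.

Emit:
drive_tool --series '[[[0.098,0.031,0.062,-0.006,0.013,0.004],[0.096,0.029,0.066,-0.005,0.012,0.003],[0.016,0,0.023,0,0,0],[0.016,0,0.022,0,0,0],[0.016,0,0.023,0,0,0],[0,0,0,0,0,0],[0,0,0,0,0,0]]]'

```text
clock: 26.3
tcp_pos: [0.5796, 0.0902, 0.0753]
orientation: [0.299, -0.097, 0.949, 0.03]
wrist_force: [-0.4, -0.6, -0.8]
finger_gap: 0.019
grip_force: 88.5
```

Run:
```python
from plan import *
cur();lipinfo()
plan([(*tcp((.4687,.067,.0125),3.345,0,(0,0,0)),1,5)],False)
```

```text
meas-cmd mm [-0.3  0.3 -0.2] deg [-0.02  0.01 -0.02] t 26.3 F [-0.4 -0.6 -0.8] gap 0.019 grip 89
lip dish x,y,z mm [268.1 106.9  -3.1] pitch -0.01 yaw 358.82 roll 0.03 F [-0.4 -0.6 -0.8] t 26.3
[[0.003,-0.001,0.006,0.0,0.0,0.0],[0.003,-0.001,0.005,0.0,0.0,0.0],[0.003,-0.001,0.006,0.0,0.0,0.0]]
3 [0.58   0.0899 0.073 ]
```

Emit:
drive_tool --series '[[[0.003,-0.001,0.006,0,0,0],[0.003,-0.001,0.005,0,0,0],[0.003,-0.001,0.006,0,0,0],[0,0,0,0,0,0]]]'

```text
clock: 26.8
tcp_pos: [0.5803, 0.09, 0.0733]
orientation: [0.299, -0.097, 0.949, 0.03]
wrist_force: [-1.8, 0.7, 2.4]
finger_gap: 0.0186
grip_force: 89.2
```

Emit:
drive_tool --series '[[[0,0,0,0,0,0],[0,0,0,0,0,0],[0,0,0,0,0,0],[0,0,0,0,0,0],[0,0,0,0,0,0],[0,0,-0.1,0,0,0],[0,0,-0.2,0,0,0],[0,0,-0.25,0,0,0],[0,0,-0.25,0,0,0],[0,0,-0.25,0,0,0],[0,0,-0.25,0,0,0],[0,0,0,0,0,0]]]' --jaw 0.05

```text
clock: 28.3
tcp_pos: [0.4927, 0.0716, 0.2037]
orientation: [0.301, -0.097, 0.948, 0.03]
wrist_force: [0.4, -0.3, -0.3]
finger_gap: 0.0447
grip_force: 0.0
```

Run:
```python
from look import *
viewer.read_camera("scene");viewer.read_camera("top");lipinfo()
for cs in(("top",),("scene",)):
    print(cs,*[np.round(v,3) for v in fit.fit("scoop",(.4687,.067,3.345),cs)])
for r in models.silhouettes("potato1","top"):
    q=ray("top",r["location"],.035);print(q.round(3),np.round(np.linalg.norm(q[:2]-PAN),3))
```

```text
lip dish x,y,z mm [357.2 105.5 122.5] pitch 0.06 yaw 358.8 roll 0.06 F [ 0.3 -0.3  0.9] t 28.4
('top',) [0.469 0.064 3.374] 0.666
('scene',) [0.474 0.067 3.359] 0.115
[ 0.634 -0.22   0.035] 0.032
[0.292 0.335 0.035] 0.621
[ 0.585 -0.151  0.035] 0.056
[0.278 0.192 0.035] 0.516
[ 0.56  -0.187  0.035] 0.065
```

The scoop lies flat where it started and has been let go. The potatoes are at rest in the pan.

```bash
python3 -c "
from workcell import order
print(order.hand_in())"
```

```text
the job is handed in; nothing more can be done
None
```

All three potatoes are in the saucepan, the dish and pan stand where they were, the scoop lies flat on the bare drainer and is released, and the job was handed in at about 28 s of the 64 s.

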